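# Push the drip tray home into the espresso machine

### The arm

A 6-joint arm with a two-finger parallel gripper is mounted at the origin on the work surface. World frame = base frame: x ahead of the robot, y to its left, z up, the work surface at z = 0. Lengths are in m, angles in rad, forces in N, time in s.
With the tool pointing down it reaches from about 0.3 to 0.85 m from the base axis. Payload 4.2 kg.
Tool frame: the origin (TCP) lies at the very end of the fingers, on their centre line; the grasp point (between the pads) lies 19 mm behind it; z points along the fingers, y is the line along which they close (so a half turn about z gives the same grasp; the last joint's range is limited). The gripper opens to 91 mm and grips with 3 to 60 N. Pads are 32 mm wide; open, the fingers measure 118 mm over their backs; the gripper's body (76 mm by 178 mm) begins 60 mm behind the grasp point.
Start: joints at [1.291, 0.32, 1.565, -0, 1.257, -0.02], TCP at [0.148, 0.556, 0.214] pointing down, gripper open.
Joint ranges: [-3.11, 3.11], [-0.84, 2.01], [0.21, 2.61], [-1.34, 4.49], [0.05, 2.63], [-2.56, 2.56]. Speed limits (rad/s): [2.57, 2.57, 3.14, 3.14, 3.14, 3.14].

### API

Orientations are given as a unit quaternion [w, x, y, z].
In Python, from cell import r gives the robot as it stands. The module is installed in compiled form; this text tells all that it offers.
- The arm moves only by the tool apply_moves, never from a script. Its argument "plan" is a list of rows, each an object with "hand": the closure, from 0 (fully open) to 1 (shut); "xyz": the shift along the world's x, y, z in cm, a list of three; "yaw": the turn about the world's z in rad. A call has 1 to 12 rows; each row is the pose to reach, as a shift and turn from the pose commanded when the call began; what a row does not reach only later rows make up. A row lasts 1/10 s, in which the tool goes at most 50 mm and 8.59 degrees, less where a joint would pass 70% of its speed; a pose out of reach is approached as far as the arm can. A call with a gripper value outside its range is refused whole. The fingers move at their own pace and stop on an object; "newtons" is the grip in N (left out, the last holds). Time passes only in rows, so rows that repeat a pose let the fingers close. It gives the time, the measured TCP pose, the force, the opening and the grip force at its end, in the units of the state.
- r.read_state(): the state, without advancing time (a new reading comes with each control period).
- r.snapshot(name): name is "scene" or "top"; returns the picture (420x560x3 uint8, blue, green, red); there is no depth.
- r.camera_params(name): a dict with "fx", "fy", "cx", "cy" (pixels), "D" ([k1, k2, p1, p2, k3] as OpenCV has them; the pictures are not rectified), "extrinsics" (4x4, takes a point from camera to world coordinates). Camera axes: x right, y up, looking along -z (the intrinsics and any distortion apply to the point x, -y, -z); pixel columns grow to the right and rows downward; lengths in m; the calibration is good to about 2 mm. A picture is of the moment at which its call begins. camera_params takes no time and is no camera call.
- r.job_done(): hands the job in; it is judged then, once.
Trained networks look in the newest picture that a camera, given by its name, has taken for a name from the list of things; names that differ only in an ending like _2 or _b are one class to them, and where a whole thing is asked for, a point or a joint stands for the part that bears it (a point fixed in the world has none). Each returns a list of dicts, best first, with "score" (0 to 1); they miss things now and then, are a little off and sometimes report something else, mostly with a low value. They report only what shows in the picture. A call takes as long as a camera call. They do not tell look-alikes from the thing itself.
- r.outline_of(target, camera): "mask" (420x560 bool, what is visible of it) and "xy" ([column, row] in pixels, amid what is visible of it).
The state is a dict: "clock": time; "joint_positions": joint angles; "joint_velocities": joint speeds; "joint_efforts": joint torques, N m; "tool_pos": TCP position; "eef_rot": TCP orientation; "ft_force": force on the tool from outside, world axes, zero at the start; "torque": the same for the moment, N m; "grip_width": opening from 0.0 (shut) to 1.0 (fully open); "grasp_force": force on a finger pad.
Only numpy, scipy, OpenCV 4.12 (cv2) and the standard library are available. Lean on these libraries where they do the work, as an engineer would, in place of code of your own. Each camera call takes 0.05 s, during which the arm holds its last target. There are 200 camera calls.

### The job

Push the black drip tray along the bench, squarely into the open bay at the front of the stripped-down espresso machine, until its back rests against the stop and it sits fully home. Only push it with the fingers: keep it flat on the bench, never lift or tip it, and leave the cup, jar, coil and screwdriver where they are.

Things in the scene. Friction and masses are not known exactly. Their poses are not given: they have to be found in the camera images.
- tray: loose black drip tray with a slotted steel grate on top, a closed flat-sided block for pushing purposes: 130 mm (its x) by 110 mm (its y) by 34 mm high, about 0.4 kg, sliding on the bench. Origin: centre of its underside. Its y axis points out of its front face (thin steel strip); the opposite (-y) face goes into the bay first.
- machine: fixed grey base of the stripped espresso machine. Origin: on the bench, middle of the bay's mouth; x runs across the mouth. The bay, open above and without a floor of its own (the tray slides on the bench), runs from y = 0 along -y to a flat stop at y = -110 mm. Behind the stop it is 60 mm high; from 144 to 350 mm behind the mouth it is 145 mm high.
- bay_home (a point): point on the bench 55 mm inside the mouth, mid-bay, where the tray's origin lies when home (front face flush with the mouth); axes as the machine's, tray's axes parallel when home. Bay 146 mm wide (8 mm play each side) between walls 44 mm high, 35 mm thick; lead-ins flared by 20 degrees reach 41 mm out of the mouth and widen it to 176 mm.
- cup: loose white espresso cup, 72 mm across, 62 mm high, bystander; origin: centre of its underside.
- jar: loose amber jar with yellow lid, 56 mm across, 85 mm high, bystander; origin: centre of its underside.
- coil: loose black solenoid coil 40 x 36 x 36 mm with a brass stub 20 mm high on top, bystander; origin: centre of its underside.
- screwdriver: loose screwdriver with orange handle lying on the bench along its x, bystander; origin near its middle, on the bench.
Mind the look-alikes: they are no part of the job. What is meant by the tray is not orange, and is the smaller of those in its own colour.

How it is judged:
By the outcome, as a careful person would: the job done as asked, in the order asked, and still so for the second after the job is handed in, with the robot touching nothing.
It also fails if it takes over 51 s, if anything falls off the work surface, if the arm or the gripper's body presses on something with over 40 N, if the wrist force passes 120 N, or if a joint passes its speed limit or range.

## Working session

There is one attempt and no reset: what is moved stays moved. The work goes in short steps, Python scripts to look and compute and a tool call to move; the robot and the scene stay as the last step left them, time stands still between calls to the robot, and variables do not carry over. Pictures are saved under pics/ and viewed, at most 10 in all, crops included, and the job is handed in when it is done.

Besides the shell and the picture viewer there is one more tool, called after "Request:" by a JSON object that holds its "name" and its "arguments", one argument or row to a line. apply_moves: Moves the arm, as the interface text tells. Its arguments: {"type":"object","properties":{"plan":{"type":"array"},"newtons":{"type":"number"}},"required":["plan"]}

```bash
mkdir -p pics
cat > h.py <<'E'
from cell import r
import numpy as np, cv2
def K(n):
    p=r.camera_params(n); return np.array([[p['fx'],0,p['cx']],[0,p['fy'],p['cy']],[0,0,1]]),np.array(p['D'],float),np.array(p['extrinsics'])
def px2w(n,uv,z=0.):
    k,D,E=K(n); q=cv2.undistortPoints(np.array(uv,float).reshape(-1,1,2),k,D).reshape(-1,2)
    d=np.c_[q[:,0],-q[:,1],-np.ones(len(q))]@E[:3,:3].T; o=E[:3,3]
    return o+d*((z-o[2])/d[:,2])[:,None]
def w2px(n,P):
    k,D,E=K(n); c=(np.array(P,float).reshape(-1,3)-E[:3,3])@E[:3,:3]; c=c*[1,-1,-1]
    return cv2.projectPoints(c,np.zeros(3),np.zeros(3),k,D)[0].reshape(-1,2)
E
python3 - <<'E'
from h import *
for n in('top','scene'):
    im=r.snapshot(n); cv2.imwrite(f'pics/{n}0.png',im); print(n,K(n)[2].round(3).tolist())
    for t in('tray','machine','cup','jar','coil','screwdriver'):
        for o in r.outline_of(t,n):
            m=o['mask'].astype(np.uint8); b=cv2.minAreaRect(cv2.findNonZero(m)) if m.any() else None
            print(n,t,round(o['score'],2),np.round(o['xy']),px2w(n,o['xy'],.03).round(3)[0,:2],m.sum(),np.round(b[0]),np.round(b[1]),round(b[2],1))
print(r.read_state())
E
```

```text
top [[0.013, 0.986, -0.169, 0.383], [-1.0, 0.013, 0.002, 0.158], [0.004, 0.169, 0.986, 1.088], [0.0, 0.0, 0.0, 1.0]]
top tray 0.93 [241. 300.] [0.321 0.237] 2326 [243. 300.] [52. 46.] 23.6
top tray 0.69 [278. 213.] [0.547 0.148] 2020 [274. 212.] [42. 50.] 5.2
top tray 0.63 [248. 123.] [0.793 0.231] 3453 [251. 122.] [65. 55.] 2.4
top machine 0.61 [434. 206.] [ 0.571 -0.268] 11167 [421. 202.] [ 92. 173.] 85.0
top cup 0.62 [169. 181.] [0.628 0.438] 653 [171. 180.] [30. 26.] 45.0
top jar 0.79 [347. 123.] [ 0.797 -0.039] 493 [347. 126.] [19. 30.] 26.6
top coil 0.58 [353. 269.] [ 0.402 -0.048] 244 [352. 273.] [16. 16.] 68.2
top screwdriver 0.64 [189. 249.] [0.448 0.375] 380 [182. 250.] [10. 55.] 81.9
scene [[-0.239, -0.801, 0.549, 1.146], [0.971, -0.194, 0.139, 0.323], [-0.005, 0.566, 0.824, 0.9], [0.0, 0.0, 0.0, 1.0]]
scene tray 0.84 [283. 318.] [0.814 0.227] 6390 [281. 313.] [89. 76.] 14.8
scene tray 0.68 [332. 141.] [0.329 0.233] 2197 [332. 142.] [59. 42.] 27.5
scene tray 0.66 [281. 211.] [0.568 0.16 ] 2666 [280. 208.] [51. 57.] 21.2
scene tray 0.23 [220. 145.] [ 0.41  -0.039] 328 [220.
[... 414 characters left out ...]
0.7, 'joint_positions': array([ 1.29100769e+00,  3.19524636e-01,  1.56447329e+00, -2.85692970e-06,
        1.25739032e+00, -2.00057562e-02]), 'joint_velocities': array([-0.00021373,  0.00175877, -0.00014768, -0.00210646,  0.00060588,
        0.00012663]), 'joint_efforts': array([ 1.59618470e-03, -4.12220585e+01, -2.32200193e+01,  7.32568069e-02,
        3.73384380e-02,  2.83084353e-05]), 'tool_pos': array([0.14771134, 0.55573095, 0.21402966]), 'eef_rot': array([1.66060544e-05, 1.29526059e-01, 9.91576013e-01, 1.00852206e-04]), 'ft_force': array([-0.37835436,  0.12138489, -0.47430603]), 'torque': array([0.0078343 , 0.01798683, 0.02804343]), 'grasp_force': 0.0, 'grip_width': 0.9928760431066334}
```

View pics/top0.png

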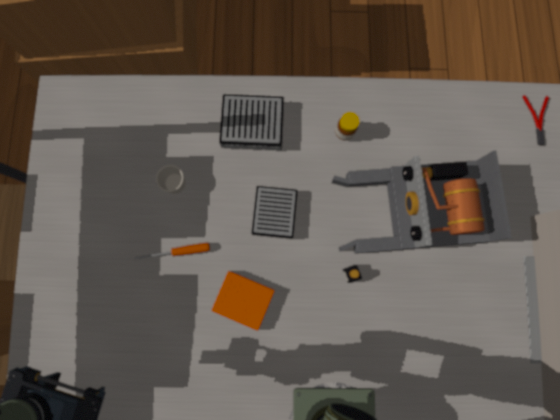

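View pics/scene0.png

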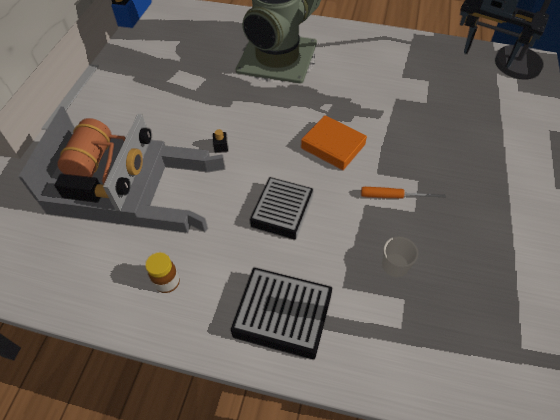

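The top view shows three tray candidates: an orange block (241,300), a large black tray (251,121) and a small black tray (275,212). The small black one fits, because it isn't orange and is the smaller of the black pair. The bay's mouth opens left at about columns 340–390, rows 180–248. I'll confirm the tray in one crop.

Run:
```python
from h import *
a=cv2.imread('pics/top0.png')[160:265,240:420]; b=cv2.imread('pics/scene0.png')[130:250,90:330]
a=cv2.resize(a,None,fx=4.4,fy=4.4,interpolation=cv2.INTER_CUBIC); 
cv2.imwrite('pics/ctop.png',a); b=cv2.resize(b,None,fx=3.3,fy=3.3,interpolation=cv2.INTER_CUBIC);cv2.imwrite('pics/cscene.png',b)
```

```text
(no output)
```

View pics/ctop.png

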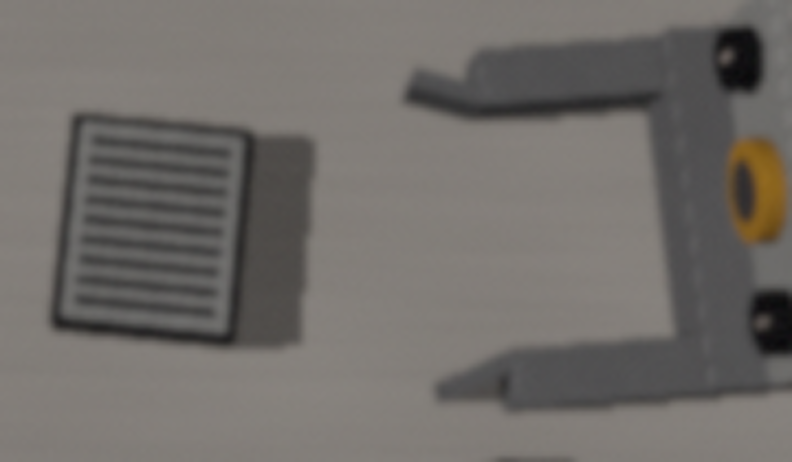

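View pics/cscene.png

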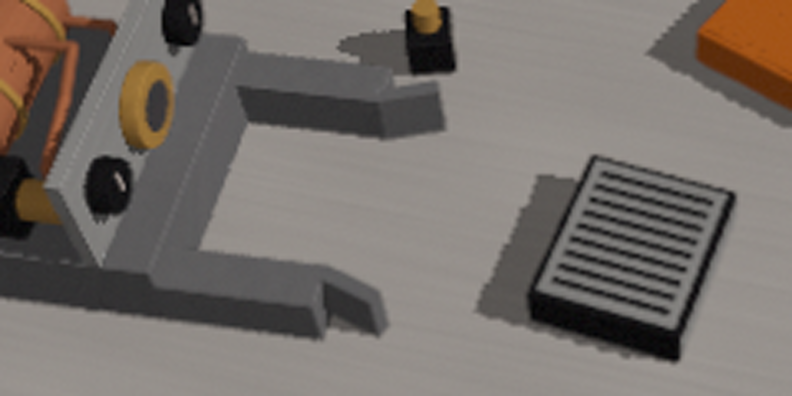

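The crops confirm the small black slotted tray. Its top corners in the top crop are (76,117), (252,131), (235,342) and (55,327). The bay's inner wall edges run (480,103)→(655,95) and (512,353)→(680,340).

Run:
```python
from h import *
f=lambda L:[((u+.5)/4.4-.5+240,(v+.5)/4.4-.5+160) for u,v in L]
g=lambda L:[((u+.5)/3.3-.5+90,(v+.5)/3.3-.5+130) for u,v in L]
for nm,fn,n in(('top',f,[(76,117),(252,131),(235,342),(55,327)]),('scene',g,[(680,338),(533,292),(596,157),(735,193)])):
    P=px2w(nm,fn(n),.034)[:,:2]; print(nm,P.round(4).tolist(),P.mean(0).round(4)); print(np.linalg.norm(P-np.roll(P,-1,0),axis=1).round(3), np.degrees(np.arctan2(*(np.roll(P,-1,0)-P).T[::-1])).round(1))
def ln(s,a,b,z,n='top',fn=f):
    P=px2w(n,fn([a,b]),z)[:,:2]; d=P[1]-P[0]; print(s,P.round(4).tolist(),np.degrees(np.arctan2(d[1],d[0])).round(1))
ln('up in top',(480,103),(655,95),.044); ln('up in base',(480,116),(655,106),0)
ln('lo in top',(512,353),(680,340),.044); ln('stop base',(650,105),(678,338),0)
ln('flare tips',(410,78),(440,385),.044); ln('stop top',(668,35),(705,335),.06)
# scene: far wall (lo x) inner base, near wall inner top
ln('S lo in base',(248,122),(385,138),0,'scene',g); ln('S lo in top',(240,87),(383,102),.044,'scene',g)
ln('S up in top',(200,248),(325,267),.044,'scene',g); 
im=cv2.imread('pics/scene0.png'); im=cv2.resize(im[170:245,245:320],None,fx=8,fy=8,interpolation=cv2.INTER_NEAREST); im=cv2.convertScaleAbs(im,alpha=2.5); cv2.imwrite('pics/tz.png',im)
```

```text
top [[0.6157, 0.203], [0.6086, 0.0975], [0.4819, 0.107], [0.4894, 0.2128]] [0.5489 0.1551]
[0.106 0.127 0.106 0.127] [-93.9 175.7  86.   -4.5]
scene [[0.617, 0.2056], [0.6049, 0.101], [0.4826, 0.112], [0.4909, 0.2155]] [0.5488 0.1585]
[0.105 0.123 0.104 0.127] [-96.6 174.8  85.4  -4.5]
up in top [[0.6254, -0.0379], [0.6319, -0.1433]] -86.5
up in base [[0.6274, -0.046], [0.6354, -0.1557]] -85.8
lo in top [[0.4765, -0.0539], [0.4851, -0.153]] -85.0
stop base [[0.636, -0.1526], [0.4907, -0.1649]] -175.2
flare tips [[0.6401, 0.0038], [0.4574, -0.0116]] -175.2
stop top [[0.6647, -0.1478], [0.4866, -0.1629]] -175.2
S lo in base [[0.4855, -0.1632], [0.476, -0.0557]] 95.0
S lo in top [[0.4878, -0.1583], [0.477, -0.05]] 95.7
S up in top [[0.6303, -0.1285], [0.6249, -0.039]] 93.5
```

View pics/tz.png

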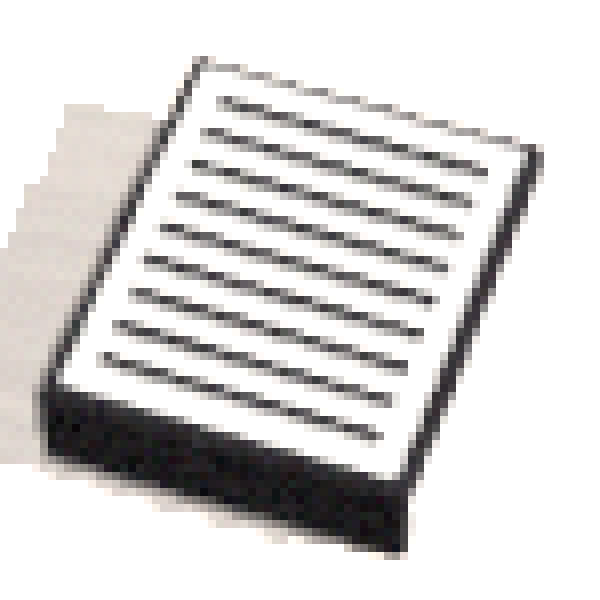

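The zoom shows the small tray's slotted grate with black rims on both edges. I can't make out the steel strip on the far-from-bay side.

Measured poses:
- **Tray:** (0.549, 0.156), yaw about −4.4°.
- **Bay mouth:** (0.5525, −0.047), yaw about +4.8°.

I'll push with the open fingers spread along the tray's front face, and turn it about 9° on the way in.

Request:
{"name": "apply_moves", "arguments": {
  "plan": [
    {"hand": 0,"xyz": [4,-3,0],"yaw": -0.13},
    {"hand": 0,"xyz": [8,-6,0],"yaw": -0.26},
    {"hand": 0,"xyz": [12,-9,0],"yaw": -0.39},
    {"hand": 0,"xyz": [16,-12,0],"yaw": -0.52},
    {"hand": 0,"xyz": [20,-15,0],"yaw": -0.65},
    {"hand": 0,"xyz": [24,-18,0],"yaw": -0.78},
    {"hand": 0,"xyz": [28,-21,0],"yaw": -0.91},
    {"hand": 0,"xyz": [32,-24,0],"yaw": -1.04},
    {"hand": 0,"xyz": [36,-27,0],"yaw": -1.17},
    {"hand": 0,"xyz": [40,-29,0],"yaw": -1.3},
    {"hand": 0,"xyz": [40.9,-29.9,0],"yaw": -1.388},
    {"hand": 0,"xyz": [40.9,-29.9,0],"yaw": -1.388}
  ]
}}

```text
clock: 1.9
tool_pos: [0.5583, 0.2551, 0.2134]
eef_rot: [0.0, 0.735, 0.678, -0.0]
ft_force: [-0.4, -0.3, 0.3]
grip_width: 1.002
grasp_force: 0.0
```

Request:
{"name": "apply_moves", "arguments": {
  "plan": [
    {"hand": 0,"xyz": [0,0,-4],"yaw": 0},
    {"hand": 0,"xyz": [0,0,-8],"yaw": 0},
    {"hand": 0,"xyz": [0,0,-12],"yaw": 0},
    {"hand": 0,"xyz": [0,0,-15],"yaw": 0},
    {"hand": 0,"xyz": [0,0,-18],"yaw": 0},
    {"hand": 0,"xyz": [0,0,-19.5],"yaw": 0},
    {"hand": 0,"xyz": [0,0,-20.2],"yaw": 0},
    {"hand": 0,"xyz": [0,0,-20.2],"yaw": 0},
    {"hand": 0,"xyz": [0,0,-20.2],"yaw": 0}
  ]
}}

```text
clock: 2.8
tool_pos: [0.557, 0.2575, 0.0131]
eef_rot: [0.0, 0.733, 0.68, 0.001]
ft_force: [0.2, -0.3, 0.4]
grip_width: 0.999
grasp_force: 0.0
```

Run:
```python
from h import *
s=r.read_state(); q=s['eef_rot']; print(s['clock'],s['tool_pos'],np.degrees(2*np.arctan2(q[1],q[2])),s['ft_force'])
a=r.snapshot('top')[130:235,200:360]; b=r.snapshot('scene')[140:300,180:420]
a=cv2.resize(a,(640,420),interpolation=cv2.INTER_CUBIC); b=cv2.resize(b,(0,0),fx=3.3,fy=3.3)
cv2.imwrite('pics/p1.png',b)
```

```text
2.8 [0.55704811 0.25749407 0.01305618] 94.34081097073648 [ 0.21033226 -0.29202255  0.4035718 ]
```

View pics/p1.png

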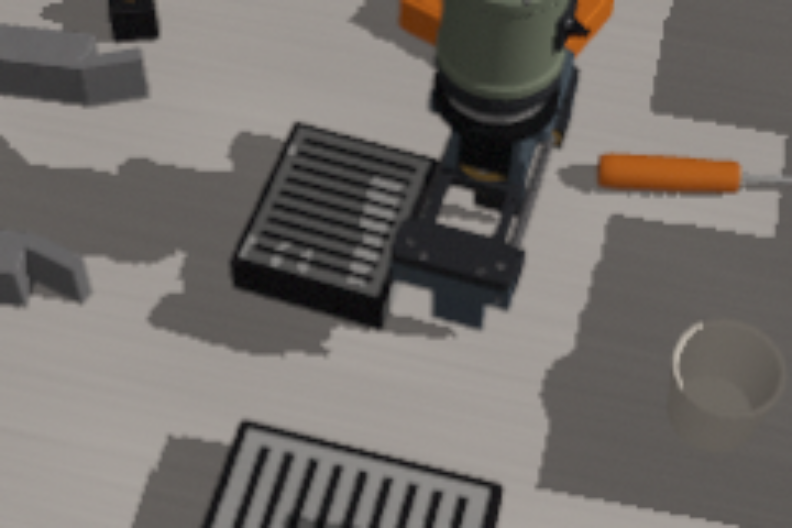

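The fingers are down at the tray's front, about 30 mm clear, straddling its width. Now I'll make contact and start the turn.

Request:
{"name": "apply_moves", "arguments": {
  "plan": [
    {"hand": 0,"xyz": [-0.1,-1,0],"yaw": 0},
    {"hand": 0,"xyz": [-0.2,-2,0],"yaw": 0},
    {"hand": 0,"xyz": [-0.25,-2.6,0],"yaw": 0},
    {"hand": 0,"xyz": [-0.28,-3,0],"yaw": 0},
    {"hand": 0,"xyz": [-0.33,-3.4,0],"yaw": 0},
    {"hand": 0,"xyz": [-0.4,-3.8,0],"yaw": 0.005},
    {"hand": 0,"xyz": [-0.47,-4.2,0],"yaw": 0.012},
    {"hand": 0,"xyz": [-0.55,-4.6,0],"yaw": 0.019},
    {"hand": 0,"xyz": [-0.62,-5,0],"yaw": 0.026},
    {"hand": 0,"xyz": [-0.7,-5.4,0],"yaw": 0.032},
    {"hand": 0,"xyz": [-0.77,-5.8,0],"yaw": 0.038},
    {"hand": 0,"xyz": [-0.8,-6,0],"yaw": 0.042}
  ]
}}

```text
clock: 4.1
tool_pos: [0.5489, 0.1966, 0.0122]
eef_rot: [0.0, 0.719, 0.695, 0.0]
ft_force: [-0.0, 3.8, 3.2]
grip_width: 1.004
grasp_force: 2.3
```

Request:
{"name": "apply_moves", "arguments": {
  "plan": [
    {"hand": 0,"xyz": [-0.11,-0.5,0],"yaw": 0.012},
    {"hand": 0,"xyz": [-0.22,-1,0],"yaw": 0.024},
    {"hand": 0,"xyz": [-0.33,-1.5,0],"yaw": 0.035},
    {"hand": 0,"xyz": [-0.44,-2,0],"yaw": 0.047},
    {"hand": 0,"xyz": [-0.55,-2.5,0],"yaw": 0.058},
    {"hand": 0,"xyz": [-0.65,-3,0],"yaw": 0.07},
    {"hand": 0,"xyz": [-0.72,-3.5,0],"yaw": 0.078},
    {"hand": 0,"xyz": [-0.79,-4,0],"yaw": 0.086},
    {"hand": 0,"xyz": [-0.86,-4.5,0],"yaw": 0.094},
    {"hand": 0,"xyz": [-0.93,-5,0],"yaw": 0.102},
    {"hand": 0,"xyz": [-1,-5.5,0],"yaw": 0.11},
    {"hand": 0,"xyz": [-1.06,-6,0],"yaw": 0.118}
  ]
}}

```text
clock: 5.3
tool_pos: [0.538, 0.1364, 0.0122]
eef_rot: [0.0, 0.677, 0.736, 0.0]
ft_force: [0.2, 5.4, 4.4]
grip_width: 1.001
grasp_force: 2.6
```

Run:
```python
from h import *
s=r.read_state(); q=s['eef_rot']; print(s['clock'],s['tool_pos'],np.degrees(2*np.arctan2(q[1],q[2])),s['ft_force'])
a=r.snapshot('top')[160:265,240:420]
cv2.imwrite('pics/p2.png',cv2.resize(a,None,fx=4.4,fy=4.4,interpolation=cv2.INTER_CUBIC))
```

```text
5.3 [0.53804425 0.13644985 0.01216323] 85.20492873981016 [0.2248937  5.41796457 4.42002531]
```

View pics/p2.png

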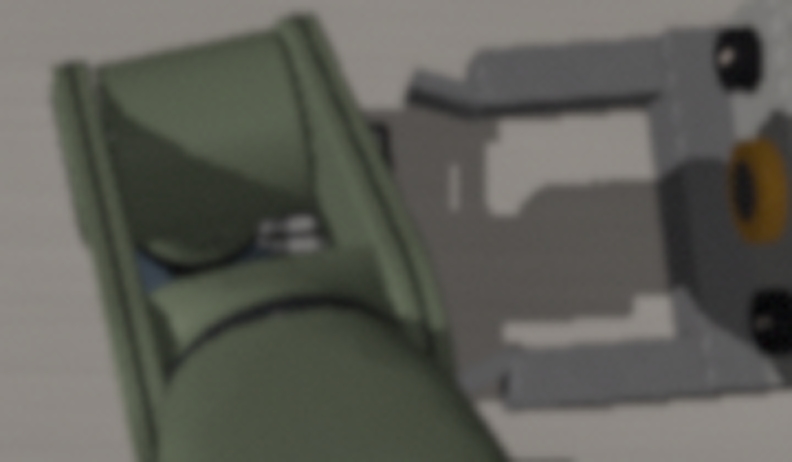

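The arm hides most of the tray in the top view, with only its corner near (385,140) showing, so I'll switch to the scene camera.

Run:
```python
from h import *
a=r.snapshot('scene')[130:250,90:330]
cv2.imwrite('pics/p3.png',cv2.resize(a,None,fx=3.3,fy=3.3,interpolation=cv2.INTER_CUBIC))
# predicted tray top corners for C=(.5443,.066), yaw 4.8
c,s=np.cos(.084),np.sin(.084)
P=[(.5440+c*x-s*y,.0656+s*x+c*y,.034) for x,y in((.065,.055),(.065,-.055),(-.065,-.055),(-.065,.055))]
print(((w2px('scene',P)-[90,130]+.5)*3.3-.5).round())
```

```text
[[569. 298.]
 [410. 278.]
 [454. 131.]
 [603. 149.]]
```

View pics/p3.png

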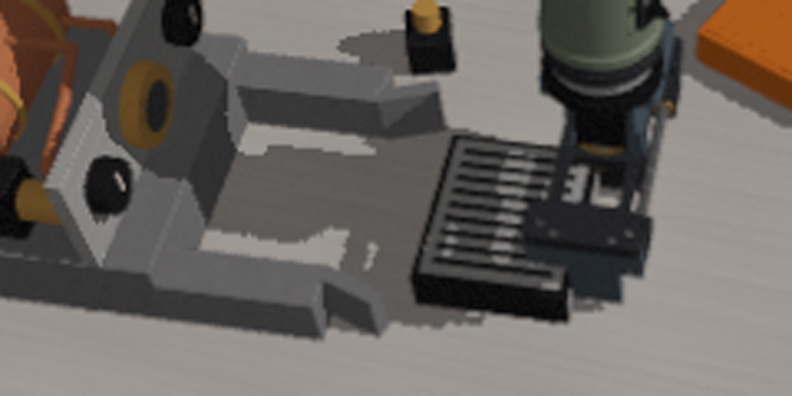

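The tray is square to the bay. Its corners at (414,277), (457,135) and (570,294) are within about a pixel of the prediction. Next I'll push straight along the bay axis.

Request:
{"name": "apply_moves", "arguments": {
  "plan": [
    {"hand": 0,"xyz": [0.03,-0.8,0],"yaw": 0},
    {"hand": 0,"xyz": [0.06,-1.6,0],"yaw": 0},
    {"hand": 0,"xyz": [0.09,-2.4,0],"yaw": 0},
    {"hand": 0,"xyz": [0.14,-3.2,0],"yaw": 0},
    {"hand": 0,"xyz": [0.2,-4,0],"yaw": 0},
    {"hand": 0,"xyz": [0.27,-4.8,0],"yaw": 0},
    {"hand": 0,"xyz": [0.34,-5.6,0],"yaw": 0},
    {"hand": 0,"xyz": [0.4,-6.4,0],"yaw": 0},
    {"hand": 0,"xyz": [0.47,-7.2,0],"yaw": 0},
    {"hand": 0,"xyz": [0.54,-8,0],"yaw": 0},
    {"hand": 0,"xyz": [0.6,-8.8,0],"yaw": 0},
    {"hand": 0,"xyz": [0.67,-9.6,0],"yaw": 0}
  ]
}}

```text
clock: 6.6
tool_pos: [0.5446, 0.0399, 0.0118]
eef_rot: [-0.0, 0.677, 0.736, -0.0]
ft_force: [0.6, 2.2, 0.8]
grip_width: 1.002
grasp_force: 1.5
```

Run:
```python
from h import *
a=r.snapshot('scene')[130:250,90:330]
cv2.imwrite('pics/p4.png',cv2.resize(a,None,fx=3.3,fy=3.3,interpolation=cv2.INTER_CUBIC))
```

```text
(no output)
```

View pics/p4.png

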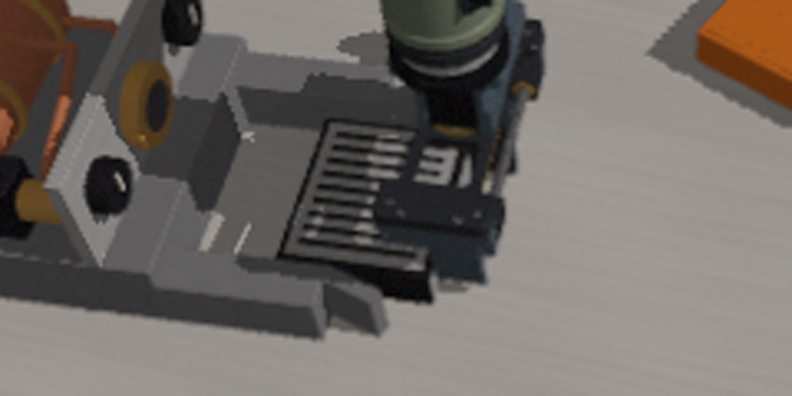

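The tray's leading edge, (328,120) to (282,255), is inside the bay between both walls. The remaining 71 mm comes next, slowing towards the end.

Request:
{"name": "apply_moves", "arguments": {
  "plan": [
    {"hand": 0,"xyz": [0.06,-0.7,0],"yaw": 0},
    {"hand": 0,"xyz": [0.12,-1.4,0],"yaw": 0},
    {"hand": 0,"xyz": [0.18,-2.1,0],"yaw": 0},
    {"hand": 0,"xyz": [0.23,-2.8,0],"yaw": 0},
    {"hand": 0,"xyz": [0.29,-3.5,0],"yaw": 0},
    {"hand": 0,"xyz": [0.35,-4.2,0],"yaw": 0},
    {"hand": 0,"xyz": [0.41,-4.9,0],"yaw": 0},
    {"hand": 0,"xyz": [0.47,-5.5,0],"yaw": 0},
    {"hand": 0,"xyz": [0.5,-5.9,0],"yaw": 0},
    {"hand": 0,"xyz": [0.52,-6.2,0],"yaw": 0},
    {"hand": 0,"xyz": [0.54,-6.4,0],"yaw": 0},
    {"hand": 0,"xyz": [0.54,-6.4,0],"yaw": 0}
  ]
}}

```text
clock: 7.85
tool_pos: [0.5504, -0.0237, 0.0121]
eef_rot: [0.0, 0.677, 0.736, -0.0]
ft_force: [-0.1, 0.1, -0.2]
grip_width: 1.0
grasp_force: 0.0
```

Request:
{"name": "apply_moves", "arguments": {
  "plan": [
    {"hand": 0,"xyz": [0.02,-0.2,0],"yaw": 0},
    {"hand": 0,"xyz": [0.04,-0.4,0],"yaw": 0},
    {"hand": 0,"xyz": [0.05,-0.5,0],"yaw": 0},
    {"hand": 0,"xyz": [0.05,-0.6,0],"yaw": 0},
    {"hand": 0,"xyz": [0.05,-0.6,0],"yaw": 0}
  ]
}}

```text
clock: 8.35
tool_pos: [0.5508, -0.0285, 0.0121]
eef_rot: [-0.0, 0.677, 0.736, 0.001]
ft_force: [0.6, 5.9, 0.6]
grip_width: 0.999
grasp_force: 2.8
```

Request:
{"name": "apply_moves", "arguments": {
  "plan": [
    {"hand": 0,"xyz": [0.01,-0.1,0],"yaw": 0},
    {"hand": 0,"xyz": [0.01,-0.15,0],"yaw": 0},
    {"hand": 0,"xyz": [0.01,-0.15,0],"yaw": 0}
  ]
}}

```text
clock: 8.65
tool_pos: [0.5507, -0.0286, 0.0122]
eef_rot: [-0.001, 0.677, 0.736, 0.001]
ft_force: [-0.2, 11.3, 1.7]
grip_width: 1.0
grasp_force: 5.5
```

Request:
{"name": "apply_moves", "arguments": {
  "plan": [
    {"hand": 0,"xyz": [0.02,-0.15,0],"yaw": 0},
    {"hand": 0,"xyz": [0.02,-0.3,0],"yaw": 0},
    {"hand": 0,"xyz": [0.02,-0.3,0],"yaw": 0}
  ]
}}

```text
clock: 8.95
tool_pos: [0.5504, -0.0288, 0.0123]
eef_rot: [-0.003, 0.677, 0.736, 0.002]
ft_force: [-1.3, 22.5, 3.5]
grip_width: 0.997
grasp_force: 11.1
```

The tray is firmly against the stop: the force climbed to 22 N with no further travel. I'll back off, lift and check.

Request:
{"name": "apply_moves", "arguments": {
  "plan": [
    {"hand": 0,"xyz": [-0.05,0.5,0],"yaw": 0},
    {"hand": 0,"xyz": [-0.1,1,0],"yaw": 0},
    {"hand": 0,"xyz": [-0.25,2.5,0],"yaw": 0},
    {"hand": 0,"xyz": [-0.3,4,0],"yaw": 0},
    {"hand": 0,"xyz": [-0.3,4,4],"yaw": 0},
    {"hand": 0,"xyz": [-0.3,4,8],"yaw": 0},
    {"hand": 0,"xyz": [-0.3,6,13],"yaw": 0},
    {"hand": 0,"xyz": [-0.3,10,18],"yaw": 0},
    {"hand": 0,"xyz": [-0.3,14,20],"yaw": 0},
    {"hand": 0,"xyz": [-0.3,18,20],"yaw": 0},
    {"hand": 0,"xyz": [-0.3,22,20],"yaw": 0},
    {"hand": 0,"xyz": [-0.3,22,20],"yaw": 0}
  ]
}}

```text
clock: 10.15
tool_pos: [0.5475, 0.1914, 0.2122]
eef_rot: [-0.0, 0.675, 0.738, 0.001]
ft_force: [-1.3, -1.5, -0.2]
grip_width: 1.003
grasp_force: 0.0
```

Run:
```python
from h import *
a=r.snapshot('top')[160:265,240:420]; b=r.snapshot('scene')[130:250,90:330]
a=cv2.resize(a,(514,300),interpolation=cv2.INTER_CUBIC); b=cv2.resize(b,(600,300),interpolation=cv2.INTER_CUBIC)
b=cv2.resize(b,(514,257)); cv2.imwrite('pics/p5.png',np.vstack([a,b]))
```

```text
(no output)
```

View pics/p5.png

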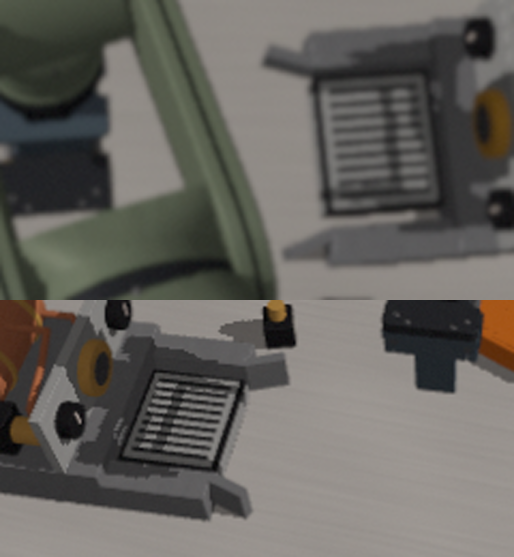

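The tray sits in the bay between the walls, and the steel strip on its front face now shows at the mouth in the scene view (around (235,430)). I'll check the pose numerically from the mask.

Run:
```python
from h import *
from scipy.optimize import minimize
L=np.array([-.0837,-.9965])
for n in('scene','top'):
    im=r.snapshot(n)
    for o in r.outline_of('tray',n):
        w=px2w(n,o['xy'],.034)[0]
        if abs(w[1]+.1)>.06: continue
        m=(o['mask']*255).astype(np.uint8); c=max(cv2.findContours(m,0,2)[0],key=cv2.contourArea)
        P=px2w(n,c.reshape(-1,2),.034)[:,:2].astype(np.float32); b=cv2.minAreaRect(P*1000); print(n,round(o['score'],2),w.round(4),b)
f=lambda L:[((u+.5)*180/514-.5+240,(v+.5)*.35-.5+160) for u,v in L]
P=px2w('top',f([(317,82),(432,71),(440,207),(327,215)]),.034)[:,:2]; print(P.round(4).tolist(),P.mean(0)); 
d=lambda a,b:np.degrees(np.arctan2(*(P[b]-P[a])[::-1])).round(1)
print(d(3,0),d(2,1),d(0,1),d(3,2))
print(r.read_state()['clock'])
```

```text
scene 0.59 [ 0.5664 -0.0929  0.034 ] ((558.3031616210938, -93.61593627929688), (135.38754272460938, 122.2521743774414), 3.7764809131622314)
top 0.61 [ 0.5521 -0.0976  0.034 ] ((557.7191162109375, -96.15449523925781), (132.422607421875, 114.6217269897461), 5.78041934967041)
[[0.6133, -0.0448], [0.6253, -0.1525], [0.4985, -0.1553], [0.4901, -0.0516]] [ 0.55682111 -0.10103605]
3.2 1.3 -83.6 -85.3
10.45
```

```bash
python3 -c "
from cell import r
print(r.job_done())"
```

```text
the job is handed in; nothing more can be done
None
```

I pushed the small black tray squarely into the bay until it rested against the stop (22 N of push gave no further travel). The final pictures put it within about 3 mm of home; I backed the arm clear and handed the job in at about 10.5 s.

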